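# Unlock the tasting dish and hold it out with its truffle

### The arm

A 6-joint arm with a two-finger parallel gripper is mounted at the origin on a cart in front of the work surface, level with it; the furniture and walls round the work are solid. World frame = base frame: x ahead of the robot, y to its left, z up, the work surface at z = 0. Lengths are in mm, angles in rad, forces in N, time in s.
With the tool pointing down it reaches from about 400 to 925 mm from the base axis. Payload 12.5 kg.
Tool frame: the origin (TCP) lies at the very end of the fingers, on their centre line; the grasp point (between the pads) lies 19 mm behind it; z points along the fingers, y is the line along which they close (so a half turn about z gives the same grasp; the last joint's range is limited). The gripper opens to 95 mm and grips with 3 to 60 N. Pads are 20 mm wide; open, the fingers measure 119 mm over their backs; the gripper's body (75 mm by 180 mm) begins 59 mm behind the grasp point.
Start: joints at [1.115, 0.491, 1.559, -0, 1.092, -0.106], TCP at [214.179, 587.178, 184.761] pointing down, gripper open.
Joint ranges: [-3.1, 3.1], [-0.84, 2.19], [0.05, 2.79], [-1.13, 4.28], [0.06, 2.93], [-2.69, 2.69]. Speed limits (rad/s): [2.22, 2.22, 2.79, 3.14, 3.14, 3.14].

### API

Orientations are given as [roll, pitch, yaw] about the fixed x, y, z axes, in that order (R = Rz(yaw) Ry(pitch) Rx(roll)).
In Python, from cell import state, read_camera, camera_info, job_done gives the robot as it stands.
- The arm moves only by the tool creep_tool, called after "Emit:" as name(argument=value, ...) on one line, values as JSON. Schema: {"type":"object","properties":{"increments":{"type":"array","items":{"type":"object","properties":{"sx":{"type":"number"},"sy":{"type":"number"},"sz":{"type":"number"},"rz":{"type":"number"},"finger_gap":{"type":"number"}},"additionalProperties":false,"required":["finger_gap"]},"minItems":1,"maxItems":5},"only":{"type":"string"},"quiet":{"type":"boolean"},"lines":{"type":"string"}},"required":["increments"],"additionalProperties":false}. increments is a list of rows, 1 to 5 of them, each an object with the fields sx, sy, sz (the shift in fractions of the full range, 1 being 750 mm), rz (a turn about the tool's z in parts of the range, where 1.0 means 180 degrees), finger_gap (the opening from 0.0 (shut) to 1.0 (fully open)); a field left out counts as zero (the opening has to be given); each row is the pose to reach, as a shift and turn from the pose commanded when the call began, along the tool's axes at that moment; what a row does not reach only later rows make up. A row lasts 1/12 s, in which the tool goes at most 41.7 mm and 0.125 rad, less where a joint would pass 70% of its speed; a pose out of reach is approached as far as the arm can. The fingers move at their own pace and stop on an object; the grip force is fixed at half the most. Time passes only in rows, so rows that do not move let the fingers close. The tool returns the time, the measured TCP pose, the force, the opening and the grip force at its end. only (a regular expression) keeps the lines of the reply that match it, lines (a string "A,B") keeps lines A to B, and quiet returns only ok. Shift and turn numbers lie between -1 and 1, and a call with a number outside is refused. Input that does not fit is refused with a message, and nothing moves.
- state(): the state, without advancing time (a new reading comes with each control period).
- read_camera(name): name is "scene" or "top" or "wrist"; returns (picture, depth): 400x640x3 uint8, red, green, blue; 400x640 float32, mm along the optical axis (not along the pixel's ray), 0 where there is no reading.
- camera_info(name): a dict with "vertical_fov" (degrees; the focal length in pixels is half the picture's height over the tangent of half this angle, whatever the lens; pixels are square), "cx", "cy" (the principal point, pixels), "dist_coeffs" ([k1, k2, p1, p2, k3] as OpenCV has them; the pictures are not rectified), "origin" and "attitude" of the camera in the world. Camera axes: x right, y down, z forward; pixel columns grow to the right and rows downward; lengths in mm; the calibration is good to about 2 mm. A picture is of the moment at which its call begins: read the wrist's pose just before it. camera_info takes no time and is no camera call; for the wrist camera it gives the pose at the moment of the call.
- job_done(): hands the job in; it is judged then, once.
The state is a dict: "t": time; "joints": joint angles; "qvel": joint speeds; "tau": joint torques, N m; "eef_pos": TCP position; "tcp_rot": TCP orientation; "ft_force": force on the tool from outside, world axes, zero at the start; "moment": the same for the moment, N m; "opening": opening from 0.0 (shut) to 1.0 (fully open); "grip_force": force on a finger pad.
Only numpy, scipy, OpenCV 4.12 (cv2) and the standard library are available. Lean on these libraries where they do the work, as an engineer would, in place of code of your own. Each camera call takes 0.05 s, during which the arm holds its last target. There are 200 camera calls.

### The job

A guest wants the last truffle from the tasting case: push the clear hood back until it is fully open against its stop, take the dish by the wooden bar of its arch and twist it a quarter turn where it stands so that its foot comes free of the two claws, then lift it straight up, level and gently, and finish holding it still, still turned, at least 12 cm above its seat for the guest. The truffle must stay in the middle of the dish all the time, the hood stays open and the things standing around are left where they are.

Things in the scene. Friction and masses are not known exactly. Their poses are not given: they have to be found in the camera images.
- case: tasting case fixed on the counter: dark wooden plinth 290 x 140 mm, its top 18 mm above the counter. Origin on the counter, about the plinth's middle. x runs along the plinth away from the robot (the hood opens along +x), y across it, z up. A fixed clear end panel, its top 136 mm above the counter, stands 69 mm from the seat's middle on the -x side
- seat (a point): middle of the dish seat on the plinth's top, at the case's -x half (x = -68 mm); same axes as the case. Two steel claws at its +y and -y sides overhang the round ends of the dish's foot by up to 10 mm, 4 mm above the foot; their posts leave the foot about 5 mm of play
- hood (a joint): travel of the clear hood along the case's +x: 0 closed over the dish, 0.135 m fully open at its stop; starts nearly closed, slides with about 2 N of friction, stays where left. It is 130 mm long, 124 mm wide, its top 140 mm above the counter: top, two sides and far end, open below and towards the fixed panel. Fully open, its near edge stands 69 mm from the seat's middle
- hood_pull (a point): centre of the black pull bar on top of the hood: 14 mm along the case's x, 60 mm across (case's y), 18 mm tall, standing on two feet 12 mm clear of the hood's top; this point is 161 mm above the counter and moves with the hood
- dish: white footed dish, 105 mm across, 0.28 kg, loose; origin at the middle of the underside of its steel foot, z up. Foot 88 mm long (y), 50 mm wide (x), 6 mm thick: at first its ends lie under the claws and it cannot be lifted; turned a quarter turn about z either way (within 0.3 rad) it passes between them. Rim 37 mm above the origin. A thin steel arch spans the bowl along x
- dish_grip (a point): centre of the wooden grip bar at the top of the dish's arch, 104 mm above the dish's origin on its axis: 52 mm along the dish's x, 14 mm across (dish's y: pinch it along y), 16 mm tall
- dish_mid (a point): where the truffle's centre rests in the middle of the dish: 40 mm above the dish's origin, on its axis
- truffle: dark chocolate truffle ball with white drizzle, 32 mm in diameter, 22 g, lying loose in the middle of the dish; origin at its centre. The bowl slopes up from the middle at 8 degrees, then 22 degrees beyond 26 mm
- mug: orange mug standing loose, 94 mm tall, left of the case; origin at the middle of its underside; to be left alone
- terminal: dark hand-held card terminal lying loose to the right of the case, 169 x 76 x 50 mm; origin at the middle of its underside; to be left alone
- bell: silver counter bell, 85 mm across, 61 mm tall, loose at the left side; origin at the middle of its underside; to be left alone

How it is judged (in metres and radians):
On the way, in this order (a step that is already met when the one before it is completed fails the run):
1. the hood is pushed back to its stop (within 6 mm) (value of joint hood above 0.129 m), for 0.2 s.
2. the dish is turned a quarter turn (within 0.25 rad) relative to the case while it is still down in its seat (less than 15 mm up) (angle between the x axis of dish and the x axis of case, either way round above 1.32 rad and z of dish in the frame of seat below 0.015 m), for 0.1 s.
At the end, for the whole second after the job is handed in: fingers hold the dish still (0.03 m/s), level (0.12 rad), clear of the case, 115 mm or more above its seat, within 60 mm of straight above, a quarter turn (0.25 rad) to the case; truffle within 15 mm of the dish's middle; hood within 10 mm of its stop (value of joint hood above 0.125 m and z of dish in the frame of seat above 0.115 m and horizontal distance between dish and seat below 0.06 m and angle between the x axis of dish and the x axis of case, either way round above 1.32 rad and angle between dish's own z axis and vertical below 0.12 rad and linear speed of dish below 0.03 m/s and contact force between dish and the fingers above 2 N and contact force between dish and case below 0.05 N and distance between truffle and dish_mid below 0.015 m); the arm keeps its last pose, push and grip.
It fails at once if the truffle rolls more than 20 mm from the middle of the dish (distance between truffle and dish_mid above 0.02 m).
It fails at once if the dish is tipped by more than 0.2 rad (angle between dish's own z axis and vertical above 0.2 rad).
It fails at once if the mug, card terminal or bell is pushed more than 30 mm away (distance of any of mug, terminal, bell from where it was at the start of the episode above 0.03 m).
It also fails if it takes over 54 s, if anything falls off the work surface, if the arm or the gripper's body presses on something with over 40 N, if the wrist force passes 120 N, or if a joint passes its speed limit or range.

## Working session

There is one attempt and no reset: what is moved stays moved. The work goes in short steps, Python scripts to look and compute and a tool call to move; the robot and the scene stay as the last step left them, time stands still between calls to the robot, and variables do not carry over. Pictures are saved under pics/ and viewed, at most 10 in all, crops included, and the job is handed in when it is done.

```bash
mkdir -p pics; ls; cat > h.py <<'E'
import numpy as np, cv2, pickle
from scipy.spatial.transform import Rotation as R
from cell import state, read_camera, camera_info, job_done
def snap(n,tag):
    ci=camera_info(n); im,d=read_camera(n)
    cv2.imwrite(f'pics/{tag}.png',im[:,:,::-1]); pickle.dump((ci,im,d),open(f'pics/{tag}.pkl','wb')); return ci,im,d
def load(tag): return pickle.load(open(f'pics/{tag}.pkl','rb'))
def K(ci):
    f=200/np.tan(np.radians(ci['vertical_fov'])/2); return np.array([[f,0,ci['cx']],[0,f,ci['cy']],[0,0,1.]])
def rot(ci):
    a=np.array(ci['attitude'],float); return a if a.shape==(3,3) else R.from_euler('xyz',a).as_matrix()
def ray(ci,uv):
    p=cv2.undistortPoints(np.array(uv,float).reshape(-1,1,2),K(ci),np.array(ci['dist_coeffs'],float)).reshape(-1,2)
    return np.c_[p,np.ones(len(p))]@rot(ci).T
def onz(ci,uv,z):
    r=ray(ci,uv); o=np.array(ci['origin']); return o+r*((z-o[2])/r[:,2])[:,None]
def cloud(ci,d):
    v,u=np.mgrid[:400,:640]; r=ray(ci,np.c_[u.ravel(),v.ravel()])
    return (np.array(ci['origin'])+r*d.ravel()[:,None]).reshape(400,640,3)
def tri(c1,p1,c2,p2):
    A=[];b=[]
    for c,p in((c1,p1),(c2,p2)):
        r=ray(c,[p])[0]; r/=np.linalg.norm(r); M=np.eye(3)-np.outer(r,r); A.append(M); b.append(M@np.array(c['origin']))
    x=np.linalg.lstsq(np.vstack(A),np.hstack(b),rcond=None)[0]; return x
E
python3 - <<'E'
from h import *
print(state())
for n in('scene','top'):
    ci,im,d=snap(n,n+'0'); print(n,ci,(d>0).mean())
E
```

```text
pics
{'t': 0.0, 'joints': array([ 1.11538676e+00,  4.91542167e-01,  1.55948305e+00, -1.56785597e-05,
        1.09172223e+00, -1.05580818e-01]), 'qvel': array([ 3.37135014e-05,  1.36332601e-03, -3.05938684e-04, -5.45594304e-05,
        8.92877966e-04, -4.10584861e-04]), 'tau': array([ 6.81412330e-04, -6.12637997e+01, -2.58183199e+01,  6.93206163e-02,
        4.82040457e-02, -6.25185066e-05]), 'eef_pos': array([214.04843899, 586.8824932 , 184.16101465]), 'tcp_rot': array([-3.14044283e+00, -1.07869840e-04,  2.79177108e+00]), 'ft_force': array([ 1.27455714, -0.17446043, -0.57724702]), 'moment': array([ 0.05798782, -0.03066944,  0.00228593]), 'grip_force': 0.0, 'opening': 0.999782652555449}
scene {'vertical_fov': 53.33685630809241, 'cx': 322.5236366417539, 'cy': 187.17551896832492, 'dist_coeffs': array([-0.01527957,  0.        ,  0.        ,  0.        ,  0.        ]), 'origin': array([-190.75611436,   87.08402494,  743.54759206]), 'attitude': array([-2.25672197, -0.020461  , -2.0772532 ])} 0.9959921875
top {'vertical_fov': 42.422866700220254, 'cx': 317.0831257669777, 'cy': 201.81372469929994, 'dist_coeffs': array([-0.05753875,  0.        ,  0.        ,  0.        ,  0.        ]), 'origin': array([ 164.66793966, -294.97636862, 1699.4964924 ]), 'attitude': array([-2.9405266 , -0.00388385, -1.60369704])} 0.996
```

```bash
python3 -c "
import cv2,numpy as np
a=cv2.imread('pics/scene0.png');b=cv2.imread('pics/top0.png')
print(a.shape)"
```

```text
(400, 640, 3)
```

View pics/top0.png

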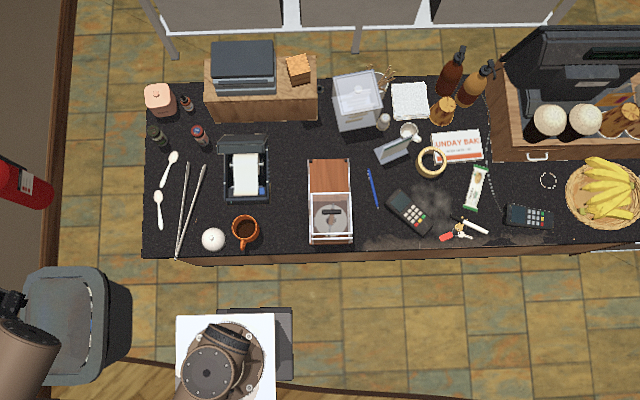

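View pics/scene0.png

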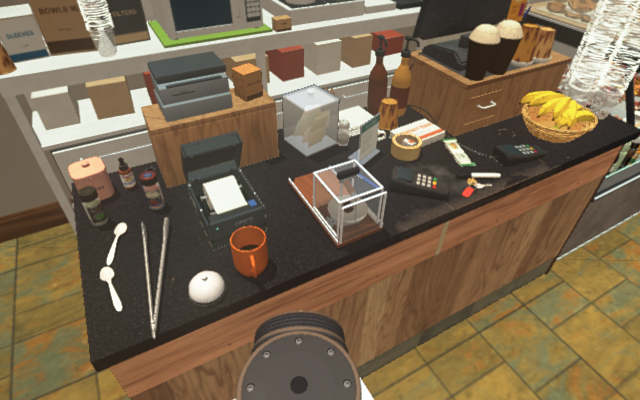

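Top view: the case is at about (330,200), running up the picture (+x), with the pull near (330,211). The mug is at (245,229), the bell at (213,239) and the terminal at (408,212). In the scene view the pull is at about (348,170).

```bash
python3 - <<'E'
from h import *
ct,it,dt=load('top0'); cs,is_,ds=load('scene0')
def blob(im,box,f):
    x0,y0,x1,y1=box; s=im[y0:y1,x0:x1].astype(int); m=f(s).astype(np.uint8)
    n,l,st,c=cv2.connectedComponentsWithStats(m); k=1+np.argmax(st[1:,4]); return c[k]+[x0,y0],st[k],(l==k)
dark=lambda s:s.max(2)<70
pt,a,_=blob(it,(318,198,345,218),dark); ps,b,_=blob(is_,(330,160,366,182),dark)
print('pull px',pt,a,ps,b); print('pull tri',tri(ct,pt,cs,ps), onz(ct,[pt],161),onz(cs,[ps],161))
P=cloud(ct,dt); print('depth pull',P[int(pt[1]),int(pt[0])])
red=lambda s:(s[...,0]-s[...,2]>35)
c,st,m=blob(it,(300,150,360,194),red); print(c,st)
pts=np.argwhere(m)[:,::-1]+[300,150]
r=cv2.minAreaRect(pts.astype(np.float32)); bx=cv2.boxPoints(r); print(bx, onz(ct,bx,18))
print(P[170,330],P[180,330],P[211,330],P[225,330])
# fingers/edges: left/right edges of the plinth
for v in (165,175,185):
    u=pts[pts[:,1]==v,0]; print(v,onz(ct,[[u.min()-.5,v],[u.max()+.5,v]],18)[:,:2])
for n,(x,y) in dict(mug=(245,229),bell=(213,239),term=(408,212)).items(): print(n,P[y,x])
big=cv2.resize(it[145:255,230:430][:,:,::-1],None,fx=4,fy=4,interpolation=cv2.INTER_CUBIC); cv2.imwrite('pics/c1.png',big)
E
```

```text
pull px [332.28205128 211.71794872] [ 4 12 19  4 39] [347.77124183 172.84313725] [  7   7  23  13 153]
pull tri [ 448.14866003 -354.44805969  156.92076137] [[ 445.73294316 -356.36819892  161.        ]] [[ 445.55857569 -349.46050158  161.        ]]
depth pull [ 445.50293336 -355.06884334  174.42541928]
[328.36492891 175.31279621] [   9    8   40   35 1266]
[[308.5758  159.12231]
 [346.9911  157.75034]
 [348.17834 190.99365]
 [309.76306 192.36563]] [[ 655.47158562 -288.82156213   18.        ]
 [ 656.19284334 -419.19367376   18.        ]
 [ 540.58110142 -417.98447103   18.        ]
 [ 539.99061011 -289.38274029   18.        ]]
[ 614.93267756 -359.91648906   18.52261218] [ 580.83998304 -358.68884592   16.04895993] [ 446.26534612 -349.16040265  171.34114428] [ 407.72130608 -348.45490548  144.91083967]
165 [[ 634.84928675 -287.95749135]
 [ 630.67805497 -419.76828647]]
175 [[ 599.87767775 -290.29447257]
 [ 595.81428442 -418.19478022]]
185 [[ 565.30389763 -289.26068447]
 [ 561.24034293 -416.63879292]]
mug [420.16699914 -74.83526742  37.69304302]
bell [389.20027113  27.51735227  47.93687734]
term [ 458.79065285 -609.56756639   40.28012654]
```

View pics/c1.png

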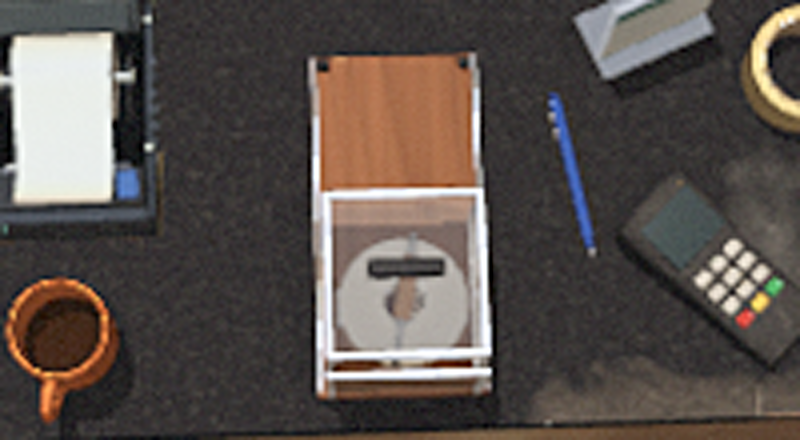

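```bash
cat >> h.py <<'E'
def rel(x,y,z,yaw):
    s=state(); T=R.from_euler('xyz',s['tcp_rot']); d=T.inv().apply(np.array([x,y,z])-s['eef_pos'])
    t=(s['tcp_rot'][2]-yaw+np.pi)%(2*np.pi)-np.pi
    print('t',round(s['t'],2),'p',s['eef_pos'].round(1),'rot',s['tcp_rot'].round(4),'j',s['joints'].round(2),'F',s['ft_force'].round(1)); print('rel',d.round(1),round(t,3))
E
python3 -c "
from h import *
rel(520,250,380,1.57)"
```

```text
t 0.1 p [214.  586.9 184.2] rot [-3.1406e+00 -1.0000e-04  2.7918e+00] j [ 1.12  0.49  1.56 -0.    1.09 -0.11] F [ 0.   1.4 -0.8]
rel [-402.9 -211.9 -195.6] 1.222
```

Careful with the scale: shifts go in shares of 750 mm and turns go in shares of 180 degrees. That gives: -403 mm / 750 = -0.5373, -212 mm / 750 = -0.2827, 1.22 rad / 3.1416 = 0.3883.

Emit:
creep_tool(increments=[{"sz":-0.1333, "rz":0.0318, "finger_gap":1}, {"sx":-0.1333, "sy":-0.08, "sz":-0.2613, "rz":0.0796, "finger_gap":1}, {"sx":-0.5373, "sy":-0.2827, "sz":-0.2613, "rz":0.3883, "finger_gap":1}, {"sx":-0.5373, "sy":-0.2827, "sz":-0.2613, "rz":0.3883, "finger_gap":1}, {"sx":-0.5373, "sy":-0.2827, "sz":-0.2613, "rz":0.3883, "finger_gap":1}])

```text
t: 0.52
eef_pos: [311.6, 477.5, 294.1]
tcp_rot: [3.141, -0.0, 2.187]
ft_force: [-0.5, -0.1, -0.4]
opening: 1.001
grip_force: 0.0
```

```bash
python3 -c "
from h import *
rel(500,0,400,1.57)"
```

```text
t 0.52 p [311.6 477.5 294.1] rot [ 3.1415 -0.      2.1868] j [ 0.88  0.32  1.54 -0.    1.28  0.26] F [-0.5 -0.1 -0.4]
rel [-498.6 -122.1 -105.9] 0.617
```

Scaled: -499 mm / 750 = -0.6653, -122 mm / 750 = -0.1627, 0.62 rad / 3.1416 = 0.1974.

Emit:
creep_tool(increments=[{"sx":-0.6653, "sy":-0.1627, "sz":-0.1413, "rz":0.1974, "finger_gap":1}, {"sx":-0.6653, "sy":-0.1627, "sz":-0.1413, "rz":0.1974, "finger_gap":1}, {"sx":-0.6653, "sy":-0.1627, "sz":-0.1413, "rz":0.1974, "finger_gap":1}, {"sx":-0.6653, "sy":-0.1627, "sz":-0.1413, "rz":0.1974, "finger_gap":1}, {"sx":-0.6653, "sy":-0.1627, "sz":-0.1413, "rz":0.1974, "finger_gap":1}])

```text
t: 0.93
eef_pos: [387.1, 287.5, 335.9]
tcp_rot: [-3.141, 0.0, 1.566]
ft_force: [1.6, -0.2, -0.6]
opening: 1.0
grip_force: 0.0
```

```bash
python3 -c "
from h import *
rel(440,-330,400,1.57)"
```

```text
t 0.93 p [387.1 287.5 335.9] rot [-3.1414e+00  1.0000e-04  1.5658e+00] j [0.5  0.15 1.66 0.   1.33 0.51] F [ 1.6 -0.2 -0.6]
rel [-617.2   55.9  -64.1] -0.004
```

Scaled: -617 mm / 750 = -0.8227, -64 mm / 750 = -0.0853.

Emit:
creep_tool(increments=[{"sx":-0.8227, "sy":0.0747, "sz":-0.0853, "finger_gap":1}, {"sx":-0.8227, "sy":0.0747, "sz":-0.0853, "finger_gap":1}, {"sx":-0.8227, "sy":0.0747, "sz":-0.0853, "finger_gap":1}, {"sx":-0.8227, "sy":0.0747, "sz":-0.0853, "finger_gap":1}, {"sx":-0.8227, "sy":0.0747, "sz":-0.0853, "finger_gap":1}])

```text
t: 1.35
eef_pos: [405.4, 81.2, 357.2]
tcp_rot: [3.142, -0.0, 1.572]
ft_force: [1.1, 0.3, -0.0]
opening: 1.003
grip_force: 0.0
```

Emit:
creep_tool(increments=[{"sx":-0.5493, "sy":0.0493, "sz":-0.0573, "finger_gap":1}, {"sx":-0.5493, "sy":0.0493, "sz":-0.0573, "finger_gap":1}, {"sx":-0.5493, "sy":0.0493, "sz":-0.0573, "finger_gap":1}, {"sx":-0.5493, "sy":0.0493, "sz":-0.0573, "finger_gap":1}, {"sx":-0.5493, "sy":0.0493, "sz":-0.0573, "finger_gap":1}])

```text
t: 1.77
eef_pos: [424.1, -125.4, 378.8]
tcp_rot: [3.141, -0.0, 1.572]
ft_force: [1.0, 0.3, 0.8]
opening: 1.001
grip_force: 0.0
```

Emit:
creep_tool(increments=[{"sx":-0.2733, "sy":0.0267, "sz":-0.028, "finger_gap":0.5}, {"sx":-0.2733, "sy":0.0267, "sz":-0.028, "finger_gap":0.5}, {"sx":-0.2733, "sy":0.0267, "sz":-0.028, "finger_gap":0.5}, {"sx":-0.2733, "sy":0.0267, "sz":-0.028, "finger_gap":0.5}, {"sx":-0.2733, "sy":0.0267, "sz":-0.028, "finger_gap":0.5}])

```text
t: 2.18
eef_pos: [444.5, -330.6, 399.5]
tcp_rot: [-3.141, -0.0, 1.571]
ft_force: [1.0, 0.3, -0.1]
opening: 0.706
grip_force: 0.0
```

```bash
python3 -c "
from h import *
rel(446,-354,300,1.57); ci,im,d=snap('wrist','w0'); print(ci)"
```

```text
t 2.18 p [ 444.5 -330.6  399.5] rot [-3.1414e+00 -4.0000e-04  1.5713e+00] j [-0.76  0.24  1.38  0.    1.52 -0.76] F [ 1.   0.3 -0.1]
rel [-23.5   1.5  99.4] 0.001
{'vertical_fov': 67.23370919047368, 'cx': 317.54120710040945, 'cy': 201.45683673261473, 'dist_coeffs': array([0.01144335, 0.        , 0.        , 0.        , 0.        ]), 'origin': array([ 443.04299816, -263.7175674 ,  599.25397236]), 'attitude': array([2.89829290e+00, 4.25671948e-04, 4.15089765e-04])}
```

View pics/w0.png

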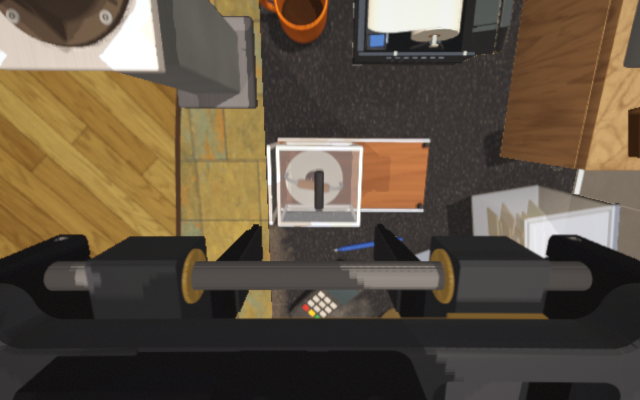

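Wrist view: the pull bar is at (319,189), the dish is under the hood at about (313,178), and the plinth is clear from (362,141) to (425,210).

```bash
python3 - <<'E'
from h import *
cw,iw,dw=load('w0'); ct,it,dt=load('top0'); cs,is_,ds=load('scene0')
m=(iw[160:218,305:335].astype(int).max(2)<60).astype(np.uint8)
n,l,st,c=cv2.connectedComponentsWithStats(m); k=1+np.argmax(st[1:,4]); pw=c[k]+[305,160]; print(pw,st[k])
print(tri(ct,(332.3,211.7),cw,pw),tri(cs,(347.8,172.8),cw,pw),onz(cw,[pw],166))
P=cloud(cw,dw)
q=P[160:218,305:335][l==k]; print('depth pull med',np.median(q,0),q.min(0),q.max(0))
mm=np.zeros((400,640),bool); mm[160:218,305:335]=l==k
s=P[mm]; s=s[(s[:,2]>160)&(s[:,2]<180)]; c,_,a=cv2.minAreaRect(s[:,:2].astype(np.float32)); print('rect',c,_,a)
# plinth
h=iw.astype(int); w=((h[...,0]-h[...,2]>40)); w[:,:364]=0; w[:,432:]=0; w[:135]=0; w[215:]=0
w=cv2.morphologyEx(w.astype(np.uint8),cv2.MORPH_OPEN,np.ones((3,3)))
n,l,st,_=cv2.connectedComponentsWithStats(w); k=1+np.argmax(st[1:,4]); print(st[k])
pts=np.argwhere(l==k)[:,::-1]; X=onz(cw,pts,18)
print(np.median(P[l==k],0)); r=cv2.minAreaRect(X[:,:2].astype(np.float32)); print(r,cv2.boxPoints(r))
E
```

```text
[315.68181818 187.36363636] [10 12  5 36 66]
[ 442.61451133 -353.33926846  164.31648036] [ 440.96012322 -348.52090089  164.9060355 ] [[ 440.16702396 -349.96084823  166.        ]]
depth pull med [ 440.63661645 -348.7126739   169.25260956] [ 439.16493956 -378.44711607  167.48505391] [ 444.97654462 -326.59441926  171.59588527]
rect (440.02484130859375, -352.2879638671875) (52.0339469909668, 5.583499908447266) 85.21617126464844
[ 364  142   65   67 4117]
[ 592.57419051 -352.89649106   17.84907643]
((592.7017822265625, -356.6085205078125), (129.60589599609375, 123.64659881591797), 89.97599792480469) [[ 530.8513  -421.38556]
 [ 654.4979  -421.43738]
 [ 654.55225 -291.83148]
 [ 530.90564 -291.77966]]
```

```bash
python3 - <<'E'
from h import *
cw,iw,dw=load('w0'); h=iw.astype(int)
w=((h[...,0]-h[...,2]>40)); w[:135]=0; w[215:]=0
for u0,u1 in((366,418),):
  for f,off in((np.min,-.5),(np.max,.5)):
    p=np.array([[u,f(np.flatnonzero(w[:,u]))+off] for u in range(u0,u1)]); X=onz(cw,p,18); a=np.polyfit(X[:,0],X[:,1],1); print(np.arctan(a[0]),np.polyval(a,590))
p=np.array([[np.flatnonzero(w[v,300:440]).max()+300.5,v] for v in range(148,205)]); X=onz(cw,p,18); a=np.polyfit(X[:,1],X[:,0],1); print('far',np.arctan(-a[0]),np.polyval(a,-355))
b=h[166:212,308:332].max(2)<75; q=np.argwhere(b)[:,::-1]+[308,166]; X=onz(cw,q,170)[:,:2].astype(np.float32); print('bar',cv2.minAreaRect(X),np.median(X,0))
rel(445,-352,230,1.57)
E
```

```text
-0.0006609699888589407 -290.883115878972
-0.018889023177525888 -421.46596001518844
far -0.009981534845475402 654.2889835431928
bar ((443.62127685546875, -352.7530517578125), (11.537288665771484, 54.98543930053711), 0.2299380749464035) [ 443.58502 -351.5892 ]
t 2.23 p [ 444.9 -336.2  398.6] rot [-3.1403e+00  9.0000e-04  1.5689e+00] j [-0.76  0.25  1.37 -0.    1.52 -0.76] F [-2.6 -0.8 -3. ]
rel [-15.7   0.3 168.6] -0.001
```

Scaled: 165 mm / 750 = 0.22, 150 mm / 750 = 0.2.

Emit:
creep_tool(increments=[{"sx":-0.02, "sz":0.0533, "finger_gap":0.5}, {"sx":-0.02, "sz":0.1067, "finger_gap":0.5}, {"sx":-0.02, "sz":0.16, "finger_gap":0.5}, {"sx":-0.02, "sz":0.2, "finger_gap":0.5}, {"sx":-0.02, "sz":0.22, "finger_gap":0.5}])

```text
t: 2.65
eef_pos: [443.6, -342.2, 230.3]
tcp_rot: [-3.138, -0.004, 1.571]
ft_force: [-0.2, -1.0, 0.3]
opening: 0.505
grip_force: 0.0
```

Emit:
creep_tool(increments=[{"finger_gap":0.5}])

```text
t: 2.73
eef_pos: [443.7, -342.2, 230.9]
tcp_rot: [-3.137, -0.005, 1.572]
ft_force: [0.5, 0.1, 0.7]
opening: 0.5
grip_force: 0.0
```

```bash
python3 - <<'E'
from h import *
rel(444,-352,150,1.57); ci,im,d=snap('wrist','w1')
E
```

```text
t 2.73 p [ 443.7 -342.2  230.9] rot [-3.137  -0.0046  1.5716] j [-0.77  0.36  1.65  0.    1.14 -0.78] F [0.5 0.1 0.7]
rel [-10.2   0.6  80.8] 0.002
```

View pics/w1.png

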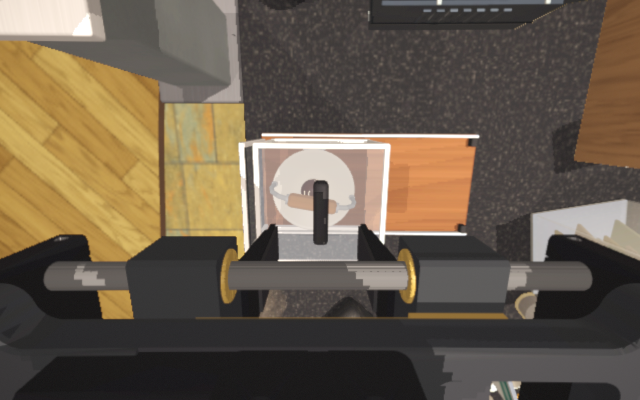

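The bar is at (320,212) between the fingers at (270..372). The dish's arch runs from (275,188) to (353,208), so the dish is already turned a little.

```bash
python3 - <<'E'
from h import *
cw,iw,d=load('w1'); c0,i0,_=load('w0')
b=iw[178:246,308:334].astype(int).max(2)<70; q=np.argwhere(b)[:,::-1]+[308,178]; X=onz(cw,q,170)[:,:2].astype(np.float32); print('bar',cv2.minAreaRect(X),np.median(X,0))
P=cloud(cw,d); print('z',np.median(P[200:235,318:324].reshape(-1,3),0))
print(cw['origin'],cw['attitude'])
for _ in range(3): s=state(); print(s['t'],s['eef_pos'],s['tcp_rot'])
E
```

```text
bar ((444.74310302734375, -350.3035583496094), (58.01927185058594, 11.957452774047852), 89.88594055175781) [ 444.12448 -352.3686 ]
z [ 444.62794808 -354.14455411  169.82235155]
[ 443.15208255 -276.20420374  430.94982489] [2.90254998e+00 4.80186923e-03 7.64951335e-04]
2.7833 [ 444.51312538 -342.90326791  233.30744133] [-3.13938784e+00 -2.31186436e-03  1.57169116e+00]
2.7833 [ 444.51312538 -342.90326791  233.30744133] [-3.13938784e+00 -2.31186436e-03  1.57169116e+00]
2.7833 [ 444.51312538 -342.90326791  233.30744133] [-3.13938784e+00 -2.31186436e-03  1.57169116e+00]
```

Emit:
creep_tool(increments=[{"finger_gap":0.5}, {"finger_gap":0.5}])

```text
t: 2.95
eef_pos: [445.4, -343.7, 236.0]
tcp_rot: [3.14, 0.002, 1.572]
ft_force: [-0.3, -0.9, -0.1]
opening: 0.503
grip_force: 0.0
```

Scaled: 82 mm / 750 = 0.1093, 78 mm / 750 = 0.104.

Emit:
creep_tool(increments=[{"sx":-0.0027, "sz":0.0267, "finger_gap":0.5}, {"sx":-0.008, "sz":0.06, "finger_gap":0.5}, {"sx":-0.008, "sz":0.0867, "finger_gap":0.5}, {"sx":-0.008, "sz":0.104, "finger_gap":0.5}, {"sx":-0.008, "sz":0.1093, "finger_gap":0.5}])

```text
t: 3.37
eef_pos: [444.8, -349.1, 151.8]
tcp_rot: [-3.141, -0.001, 1.572]
ft_force: [0.2, -0.3, 0.1]
opening: 0.497
grip_force: 0.0
```

Emit:
creep_tool(increments=[{"finger_gap":0}, {"finger_gap":0}, {"finger_gap":0}, {"finger_gap":0}])

```text
t: 3.7
eef_pos: [445.3, -349.6, 153.7]
tcp_rot: [3.14, 0.001, 1.572]
ft_force: [-0.3, -0.5, 0.1]
opening: 0.276
grip_force: 0.0
```

Emit:
creep_tool(increments=[{"finger_gap":0}, {"finger_gap":0}, {"finger_gap":0}, {"finger_gap":0}, {"finger_gap":0}])

```text
t: 4.12
eef_pos: [444.9, -349.3, 152.5]
tcp_rot: [3.142, -0.0, 1.572]
ft_force: [0.2, -0.7, 0.0]
opening: 0.009
grip_force: 0.0
```

```bash
python3 - <<'E'
from h import *
snap('wrist','w2'); _,im,_=snap('scene','s2')
a=cv2.imread('pics/w2.png')[60:330,150:490]; b=cv2.imread('pics/s2.png')[110:310,240:440]
a=cv2.resize(a,(400,318)); b=cv2.resize(b,(400,400)); c=np.zeros((400,800,3),np.uint8); c[:318,:400]=a; c[:,400:]=b; cv2.imwrite('pics/m2.png',c)
E
```

```text
(no output)
```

View pics/m2.png

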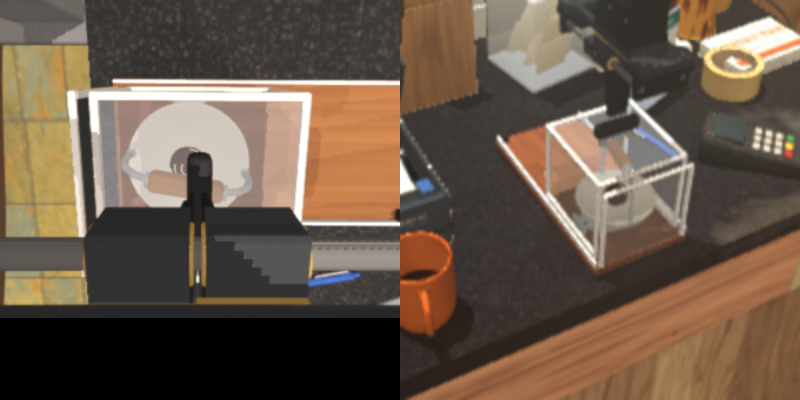

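The wrist view (left) has the bar centred at u≈320 between the shut fingers. The scene view (right) shows the shut fingers ending at the bar's top or behind it. I'll check which with depth.

```bash
python3 - <<'E'
from h import *
rel(444,-352,150,1.57)
cs,im,d=load('s2'); P=cloud(cs,d)
for v in range(130,182,3):
    row=[]
    for u in range(338,362,4):
        row.append('%d,%d,%d%s'%(*P[v,u],'#' if im[v,u].max()<70 else ''))
    print(v,row)
E
```

```text
t 4.22 p [ 444.9 -349.3  152.5] rot [ 3.1416e+00 -1.0000e-04  1.5718e+00] j [-0.78  0.44  1.74  0.    0.95 -0.78] F [-0.8 -0.4 -0.1]
rel [-2.7 -0.9  2.5] 0.002
130 ['454,-321,283#', '444,-324,288', '424,-322,299#', '411,-323,306#', '399,-325,312#', '395,-332,312#']
133 ['447,-316,281#', '439,-322,283#', '421,-320,294', '408,-321,301#', '394,-322,308#', '393,-331,306#']
136 ['440,-312,278#', '429,-316,283#', '428,-325,281#', '409,-323,292#', '393,-322,302#', '389,-329,302#']
139 ['439,-312,271#', '424,-313,279#', '420,-321,279', '421,-331,276#', '392,-322,295#', '378,-322,302']
142 ['769,-522,12', '421,-311,274#', '416,-318,275', '420,-331,269#', '376,-311,300#', '368,-316,303#']
145 ['769,-523,0', '423,-313,265', '420,-322,263#', '401,-319,276', '423,-345,255#', '362,-312,300#']
148 ['755,-514,0#', '745,-524,1#', '439,-335,240#', '431,-340,243#', '386,-319,277', '362,-312,293#']
151 ['738,-504,0#', '733,-517,0#', '439,-335,232#', '434,-343,233#', '382,-317,272#', '362,-313,285#']
154 ['-190,87,743#', '718,-508,-1#', '437,-335,225#', '432,-342,225#', '431,-353,223#', '362,-314,277#']

[... 222 characters left out ...]
 '675,-481,0', '437,-336,199#', '436,-347,196#', '500,-404,137', '489,-408,142']
166 ['503,-357,140', '500,-367,139', '438,-338,189#', '438,-349,186#', '485,-394,139', '481,-404,139']
169 ['493,-351,139', '489,-361,139', '485,-370,139', '447,-356,168#', '442,-364,169#', '439,-374,167#']
172 ['449,-323,170', '445,-332,169#', '440,-340,169#', '439,-351,167#', '438,-362,164#', '436,-373,161#']
175 ['443,-320,165#', '439,-329,165#', '440,-341,160#', '438,-351,158#', '440,-364,152', '449,-383,139']
178 ['440,-318,159', '438,-329,157#', '452,-350,140', '449,-360,138', '440,-365,142', '-190,87,743']
181 ['449,-325,141', '440,-330,146', '442,-344,139', '439,-353,138', '433,-361,139', '430,-371,138']
```

```bash
python3 - <<'E'
from h import *
for t,tcp in(('w0',(444.5,-330.6,399.5)),('w1',(444,-342.5,232)),('w2',(444.9,-349.3,152.5))):
    cw,im,d=load(t); P=cloud(cw,d); M=P.copy()
    X=P.reshape(-1,3)-tcp
    k=(abs(X[:,0])<60)&(abs(X[:,1])<25)&(X[:,2]<60)&(X[:,2]>-12)&(d.ravel()>0)
    if t=='w2': k&=X[:,2]>20
    Y=X[k]; print(t,cw['origin']-np.array(tcp),len(Y)); 
    o=Y[np.argsort(Y[:,2])][:400:25]; print(o.round().tolist())
    v,u=np.divmod(np.flatnonzero(k),640); print(u.min(),u.max(),v.min(),v.max())
E
```

```text
w0 [ -1.45700184  66.8824326  199.75397236] 1133
[[32.0, -4.0, 29.0], [33.0, 10.0, 30.0], [35.0, 11.0, 31.0], [32.0, -1.0, 32.0], [-36.0, 10.0, 33.0], [32.0, 7.0, 33.0], [-35.0, 5.0, 34.0], [-39.0, 11.0, 35.0], [-35.0, 9.0, 36.0], [34.0, 10.0, 37.0], [32.0, 10.0, 37.0], [32.0, -7.0, 38.0], [-37.0, 12.0, 39.0], [32.0, -7.0, 40.0], [-35.0, 2.0, 40.0], [34.0, 11.0, 41.0]]
233 402 224 260
w1 [ -0.84791745  66.29579626 198.94982489] 961
[[23.0, 9.0, 27.0], [-25.0, -1.0, 30.0], [22.0, -8.0, 31.0], [-25.0, 8.0, 32.0], [22.0, -1.0, 33.0], [-27.0, 11.0, 34.0], [22.0, -4.0, 35.0], [-28.0, 11.0, 35.0], [22.0, 2.0, 37.0], [22.0, 0.0, 37.0], [26.0, 11.0, 38.0], [-25.0, 9.0, 39.0], [-25.0, 10.0, 40.0], [-28.0, 12.0, 41.0], [24.0, 11.0, 42.0], [-26.0, 10.0, 43.0]]
253 382 224 260
w2 [ -1.48415797  66.89780964 199.83516214] 314
[[0.0, 9.0, 29.0], [-6.0, 11.0, 33.0], [-5.0, 11.0, 36.0], [-1.0, 10.0, 39.0], [-6.0, 11.0, 42.0], [5.0, 11.0, 43.0], [-6.0, 11.0, 45.0], [3.0, 11.0, 46.0], [-7.0, 11.0, 48.0], [-6.0, 11.0, 49.0], [-0.0, 10.0, 52.0], [1.0, 11.0, 55.0], [1.0, 11.0, 58.0]]
303 332 224 245
```

Both depth views put the real fingertips about 28 mm above the reported TCP. I'll allow for that offset and reopen.

Scaled: -2 mm / 750 = -0.0027.

Emit:
creep_tool(increments=[{"sx":-0.0027, "finger_gap":0.5}, {"sx":-0.0027, "finger_gap":0.5}, {"sx":-0.0027, "finger_gap":0.5}, {"sx":-0.0027, "finger_gap":0.5}, {"sx":-0.0027, "finger_gap":0.5}])

```text
t: 4.63
eef_pos: [444.9, -351.3, 152.5]
tcp_rot: [-3.142, -0.0, 1.572]
ft_force: [-0.8, -0.2, 0.3]
opening: 0.299
grip_force: 0.0
```

Emit:
creep_tool(increments=[{"sz":0.0067, "finger_gap":0.5}, {"sz":0.0133, "finger_gap":0.5}, {"sz":0.02, "finger_gap":0.5}, {"sz":0.0267, "finger_gap":0.5}, {"sz":0.0333, "finger_gap":0.5}])

```text
t: 5.05
eef_pos: [444.8, -351.2, 126.8]
tcp_rot: [-3.141, -0.0, 1.572]
ft_force: [0.6, -1.1, 0.1]
opening: 0.497
grip_force: 0.0
```

```bash
python3 - <<'E'
from h import *
c,im,d=snap('wrist','w3'); tcp=state()['eef_pos']; print(tcp)
P=cloud(c,d); X=P.reshape(-1,3); A=X-tcp
k=(abs(A[:,0])<60)&(abs(A[:,1])<25)&(A[:,2]<60)&(X[:,2]>143)&(d.ravel()>0)
Y=X[k]; print(Y[np.argsort(Y[:,2])][:300:20].round().tolist())
E
```

```text
[ 444.5564592  -350.93063238  125.93621541]
[[469.0, -341.0, 156.0], [467.0, -350.0, 157.0], [420.0, -355.0, 158.0], [420.0, -359.0, 159.0], [420.0, -346.0, 160.0], [420.0, -360.0, 160.0], [468.0, -341.0, 161.0], [468.0, -342.0, 162.0], [467.0, -357.0, 163.0], [419.0, -346.0, 164.0], [417.0, -340.0, 164.0], [420.0, -345.0, 165.0], [420.0, -352.0, 166.0], [451.0, -344.0, 166.0], [420.0, -351.0, 166.0]]
```

Visible tips are at z≈155 and beside the bar, so I'll close.

Scaled: 2 mm / 750 = 0.0027.

Emit:
creep_tool(increments=[{"sz":0.0027, "finger_gap":0}, {"sz":0.0027, "finger_gap":0}, {"sz":0.0027, "finger_gap":0}, {"sz":0.0027, "finger_gap":0}, {"sz":0.0027, "finger_gap":0}])

```text
t: 5.52
eef_pos: [445.0, -351.4, 125.8]
tcp_rot: [3.141, 0.0, 1.572]
ft_force: [0.4, 0.1, -0.1]
opening: 0.209
grip_force: 0.0
```

Emit:
creep_tool(increments=[{"finger_gap":0}, {"finger_gap":0}, {"finger_gap":0}, {"finger_gap":0}, {"finger_gap":0}])

```text
t: 5.93
eef_pos: [445.1, -351.4, 125.7]
tcp_rot: [3.141, 0.0, 1.572]
ft_force: [0.8, 1.4, 2.7]
opening: 0.145
grip_force: 30.0
```

Scaled: 56 mm / 750 = 0.0747, 42 mm / 750 = 0.056.

Emit:
creep_tool(increments=[{"sy":0.0067, "finger_gap":0}, {"sy":0.02, "finger_gap":0}, {"sy":0.0373, "finger_gap":0}, {"sy":0.056, "finger_gap":0}, {"sy":0.0747, "finger_gap":0}])

```text
t: 6.35
eef_pos: [502.0, -351.7, 125.7]
tcp_rot: [3.142, 0.001, 1.572]
ft_force: [-4.2, -4.4, 3.2]
opening: 0.141
grip_force: 30.0
```

Emit:
creep_tool(increments=[{"sy":0.0187, "finger_gap":0}, {"sx":-0.0013, "sy":0.0373, "finger_gap":0}, {"sx":-0.0013, "sy":0.0533, "finger_gap":0}, {"sx":-0.0013, "sy":0.0667, "finger_gap":0}, {"sx":-0.0013, "sy":0.0733, "finger_gap":0}])

```text
t: 6.77
eef_pos: [557.7, -352.1, 125.8]
tcp_rot: [3.141, 0.0, 1.572]
ft_force: [-1.5, -0.6, 5.6]
opening: 0.141
grip_force: 30.0
```

Emit:
creep_tool(increments=[{"sy":0.004, "finger_gap":0}, {"sy":0.008, "finger_gap":0}, {"sy":0.0107, "finger_gap":0}, {"sy":0.0133, "finger_gap":0}])

```text
t: 7.1
eef_pos: [566.7, -352.1, 125.8]
tcp_rot: [3.141, 0.0, 1.572]
ft_force: [-2.4, 1.4, 5.1]
opening: 0.142
grip_force: 30.0
```

Scaled: 5 mm / 750 = 0.0067, 3 mm / 750 = 0.004.

Emit:
creep_tool(increments=[{"sy":0.004, "finger_gap":0}, {"sy":0.0067, "finger_gap":0}, {"sy":0.0067, "finger_gap":0}])

```text
t: 7.35
eef_pos: [571.5, -352.1, 125.7]
tcp_rot: [-3.141, 0.0, 1.572]
ft_force: [-2.9, -0.8, 6.2]
opening: 0.145
grip_force: 30.0
```

Emit:
creep_tool(increments=[{"sy":0.0027, "finger_gap":0}, {"sy":0.0053, "finger_gap":0}, {"sy":0.0053, "finger_gap":0}])

```text
t: 7.6
eef_pos: [571.4, -352.1, 125.7]
tcp_rot: [-3.133, -0.002, 1.572]
ft_force: [-24.3, 0.2, 15.4]
opening: 0.147
grip_force: 30.0
```

Scaled: -3 mm / 750 = -0.004, -2 mm / 750 = -0.0027.

Emit:
creep_tool(increments=[{"sy":-0.0027, "finger_gap":0}, {"sy":-0.004, "finger_gap":0.2}, {"sy":-0.004, "finger_gap":0.35}, {"sy":-0.004, "finger_gap":0.35}, {"sy":-0.004, "finger_gap":0.35}])

```text
t: 8.02
eef_pos: [572.3, -352.0, 125.2]
tcp_rot: [-3.142, -0.0, 1.572]
ft_force: [0.3, 0.3, -0.0]
opening: 0.328
grip_force: 0.0
```

Emit:
creep_tool(increments=[{"sz":-0.0133, "finger_gap":0.35}, {"sz":-0.04, "finger_gap":0.35}, {"sz":-0.08, "finger_gap":0.5}, {"sy":-0.0267, "sz":-0.1267, "finger_gap":0.5}, {"sy":-0.0667, "sz":-0.1733, "finger_gap":0.5}])

```text
t: 8.43
eef_pos: [525.5, -351.9, 253.9]
tcp_rot: [3.141, 0.0, 1.573]
ft_force: [-0.9, -0.7, 0.2]
opening: 0.481
grip_force: 0.0
```

Emit:
creep_tool(increments=[{"sy":-0.0467, "sz":-0.0267, "finger_gap":0.5}, {"sy":-0.0933, "sz":-0.04, "finger_gap":0.5}, {"sy":-0.1, "sz":-0.04, "finger_gap":0.5}, {"sy":-0.1, "sz":-0.04, "finger_gap":0.5}, {"sy":-0.1, "sz":-0.04, "finger_gap":0.5}])

```text
t: 8.85
eef_pos: [450.2, -352.4, 282.6]
tcp_rot: [3.141, 0.0, 1.571]
ft_force: [-0.7, 0.5, 0.3]
opening: 0.501
grip_force: 0.0
```

```bash
python3 - <<'E'
from h import *
rel(440,-352,280,0)
snap('wrist','w4'); snap('top','t4'); snap('scene','s4')
a=cv2.imread('pics/w4.png'); b=cv2.imread('pics/t4.png')[150:260,290:400]
c=np.zeros((600,640,3),np.uint8); c[:400]=a; c[400:,:200]=cv2.resize(b,(200,200)); 
c[400:,220:520]=cv2.resize(cv2.imread('pics/s4.png')[120:270,250:475],(300,200)); cv2.imwrite('pics/m4.png',c)
E
```

```text
t 8.85 p [ 450.2 -352.4  282.6] rot [3.1408e+00 4.0000e-04 1.5713e+00] j [-0.78  0.33  1.55  0.    1.26 -0.78] F [-0.7  0.5  0.3]
rel [  0.4 -10.2   2.6] 1.571
```

View pics/m4.png

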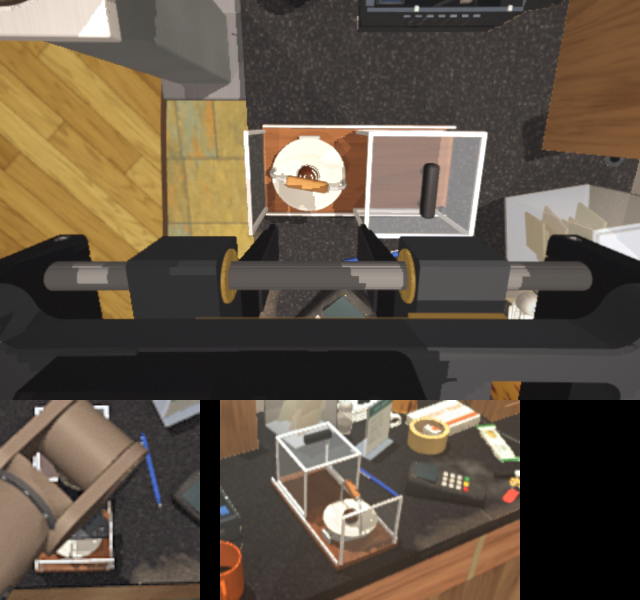

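The hood stands open. In the wrist view the grip bar is at (307,185), tilted a few degrees, and the dish is centred at about (309,175). In the scene view the bar is near (349,186).

```bash
cat > m.py <<'E'
from h import *
import sys
t=sys.argv[1]; box=[int(a) for a in sys.argv[2].split(',')]; sb=[int(a) for a in sys.argv[3].split(',')]
c,im,d=load('w'+t); P=cloud(c,d)
def mask(im,b,th):
    h=im.astype(int); m=np.zeros(im.shape[:2],bool); x0,y0,x1,y1=b; m[y0:y1,x0:x1]=th(h[y0:y1,x0:x1]); return m
wood=mask(im,box,lambda h:(h[...,0]-h[...,2]>45))&(P[...,2]>105)&(P[...,2]<150)
print(wood.sum()); X=P[wood]; print('bar depth',np.median(X,0),'top z',np.percentile(X[:,2],90)); 
v,u=np.nonzero(wood); zt=np.percentile(X[:,2],70)
r=cv2.minAreaRect(onz(c,np.c_[u,v],zt)[:,:2].astype(np.float32)); print('rect',r,np.radians(r[2]))
cs,si,sd=load('s'+t); Ps=cloud(cs,sd)
sw=mask(si,sb,lambda h:(h[...,0]-h[...,2]>45))&(Ps[...,2]>100)&(Ps[...,2]<150); print(sw.sum(),'scene depth',np.median(Ps[sw],0))
vs,us=np.nonzero(sw); 
if len(us): print('tri',tri(c,(u.mean(),v.mean()),cs,(us.mean(),vs.mean())))
# rim: white at z~50-62
w=(im.min(2)>140)&(P[...,2]>49)&(P[...,2]<64)&(abs(P[...,0]-440)<90)&(abs(P[...,1]+352)<90)
cn,_=cv2.findContours(w.astype(np.uint8),cv2.RETR_EXTERNAL,cv2.CHAIN_APPROX_NONE); q=np.vstack(cn).reshape(-1,2); hull=cv2.convexHull(q).reshape(-1,2)
H=onz(c,hull,55)[:,:2].astype(np.float32); print('rim circle',cv2.minEnclosingCircle(H),cv2.fitEllipse(H))
# arch wire: pixels z between 60 and 130, not wood
a=(P[...,2]>75)&(P[...,2]<135)&(abs(P[...,0]-440)<60)&(abs(P[...,1]+352)<30)&(np.arange(400)[:,None]<224)
X=P[a]; k=X[:,:2]-X[:,:2].mean(0); U,S,V=np.linalg.svd(k,full_matrices=False); print('arch dir',np.arctan2(V[0,1],V[0,0]),X.mean(0),len(X))
E
python3 m.py 4 260,165,350,215 335,170,365,205
```

```text
514
bar depth [ 435.04435027 -351.86103363  129.20291139] top z 130.50450530404757
rect ((435.7659912109375, -351.8038635253906), (15.101606369018555, 50.42792892456055), 80.34291076660156) 1.4022483235131986
94 scene depth [ 432.31386242 -346.78761975  128.57333622]
tri [ 436.1288192  -351.20562878  124.03293827]
rim circle ((442.7476806640625, -351.3631591796875), 95.5343246459961) ((438.65960693359375, -355.3807373046875), (99.8719253540039, 188.31951904296875), 51.69477844238281)
arch dir -0.17635267460510243 [ 435.76699    -352.20973991  124.29502658] 705
```

Bar centre (436,-352), top z 130 (expected 130), dish yaw ≈ -0.17. I'll turn the tool to yaw 2.97 and move over it.

Scaled: -14 mm / 750 = -0.0187, -0.58 rad / 3.1416 = -0.1846.

Emit:
creep_tool(increments=[{"sy":-0.0187, "rz":-0.0318, "finger_gap":0.5}, {"sy":-0.0187, "rz":-0.07, "finger_gap":0.5}, {"sy":-0.0187, "rz":-0.1082, "finger_gap":0.5}, {"sy":-0.0187, "rz":-0.1464, "finger_gap":0.5}, {"sy":-0.0187, "rz":-0.1846, "finger_gap":0.5}])

```text
t: 9.42
eef_pos: [436.6, -352.2, 281.3]
tcp_rot: [-3.142, -0.001, 2.159]
ft_force: [-0.4, 0.0, -0.4]
opening: 0.499
grip_force: 0.0
```

Emit:
creep_tool(increments=[{"sz":0.0133, "rz":-0.0382, "finger_gap":0.5}, {"sz":0.0333, "rz":-0.0764, "finger_gap":0.5}, {"sz":0.06, "rz":-0.1146, "finger_gap":0.5}, {"sz":0.0867, "rz":-0.1528, "finger_gap":0.5}, {"sz":0.1067, "rz":-0.191, "finger_gap":0.5}])

```text
t: 9.83
eef_pos: [436.3, -351.8, 199.9]
tcp_rot: [3.14, -0.002, 2.759]
ft_force: [0.6, 0.1, -0.3]
opening: 0.499
grip_force: 0.0
```

Emit:
creep_tool(increments=[{"sz":0.0133, "rz":-0.0382, "finger_gap":0.5}, {"sz":0.02, "rz":-0.07, "finger_gap":0.5}, {"sz":0.02, "rz":-0.07, "finger_gap":0.5}, {"sz":0.02, "rz":-0.07, "finger_gap":0.5}])

```text
t: 10.17
eef_pos: [436.4, -352.1, 186.5]
tcp_rot: [3.141, -0.001, 2.969]
ft_force: [-0.4, -0.3, 0.5]
opening: 0.498
grip_force: 0.0
```

```bash
python3 - <<'E'
from h import *
rel(436,-352,77,2.97)
c,im,d=snap('wrist','w5'); snap('scene','s5'); P=cloud(c,d)
X=P.reshape(-1,3); A=R.from_euler('xyz',state()['tcp_rot']).inv().apply(X-state()['eef_pos'])
h=im.reshape(-1,3).astype(int)
k=(h[:,0]-h[:,2]>45)&(X[:,2]>105)&(X[:,2]<140)&(abs(A[:,0])<50)&(abs(A[:,1])<40)
Y=A[k]; print(k.sum(),'bar in tool',np.median(Y,0),Y.min(0),Y.max(0)); r=cv2.minAreaRect(Y[:,:2].astype(np.float32)); print(r, np.median(X[k],0))
f=(abs(A[:,1])<45)&(abs(A[:,0])<15)&(A[:,2]>-60)&(A[:,2]<0)&(h.max(1)<90)&(X[:,2]>134)
print('fingers',[(A[f&s].mean(0).round(1),A[f&s][:,2].max().round(1)) for s in (A[:,1]>0,A[:,1]<0) if (f&s).any()])
E
```

```text
t 10.17 p [ 436.4 -352.1  186.5] rot [ 3.1407e+00 -1.0000e-03  2.9693e+00] j [-0.8   0.4   1.72  0.    1.03 -2.2 ] F [-0.4 -0.3  0.5]
rel [ 3.000e-01 -1.000e-01  1.095e+02] -0.001
825 bar in tool [ 1.96833292 -0.98262258 57.91663516] [-26.03328396  -7.35425581  55.50860893] [26.27557248  5.3590295  69.3888016 ]
((0.1212615966796875, -0.9995880126953125), (12.713395118713379, 52.30782699584961), 89.99352264404297) [ 433.89925113 -352.9709123   129.33385354]
fingers [(array([  8.6,  24.8, -45.8]), np.float64(-27.8)), (array([  9. , -26.1, -46.4]), np.float64(-28.9))]
```

View pics/w5.png

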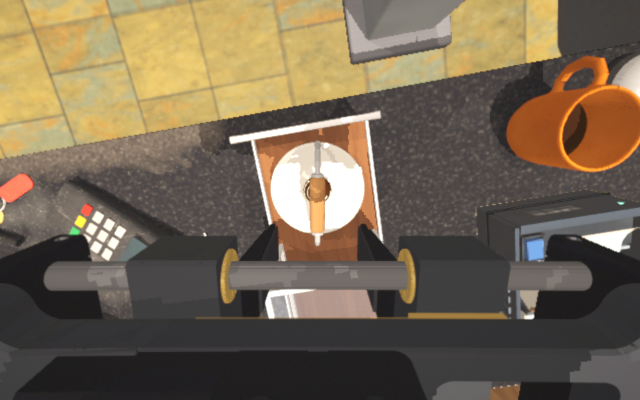

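The bar at (317,205) lies aligned between the fingers, 0.1/-1 mm off the tool axis; the tips are confirmed 28 mm short of the nominal TCP. I'll descend.

Scaled: 86 mm / 750 = 0.1147, 78 mm / 750 = 0.104.

Emit:
creep_tool(increments=[{"sz":0.02, "finger_gap":0.5}, {"sz":0.0533, "finger_gap":0.5}, {"sz":0.0827, "finger_gap":0.5}, {"sz":0.104, "finger_gap":0.5}, {"sz":0.1147, "finger_gap":0.5}])

```text
t: 10.68
eef_pos: [435.6, -351.9, 99.7]
tcp_rot: [3.14, -0.001, 2.97]
ft_force: [-0.3, -0.2, 0.2]
opening: 0.5
grip_force: 0.0
```

Emit:
creep_tool(increments=[{"sz":0.0107, "finger_gap":0.5}, {"sz":0.02, "finger_gap":0.5}, {"sz":0.0267, "finger_gap":0.5}, {"sz":0.0307, "finger_gap":0.5}, {"sz":0.0307, "finger_gap":0.5}])

```text
t: 11.1
eef_pos: [435.8, -352.3, 78.0]
tcp_rot: [3.141, -0.0, 2.972]
ft_force: [-0.1, -0.9, -0.0]
opening: 0.499
grip_force: 0.0
```

```bash
python3 -c "
from h import *
rel(436,-352,77,2.97)"
```

```text
t 11.1 p [ 435.8 -352.3   78. ] rot [ 3.1414e+00 -1.0000e-04  2.9716e+00] j [-0.8   0.53  1.83  0.    0.78 -2.2 ] F [-0.1 -0.9 -0. ]
rel [-0.1  0.3  1. ] 0.002
```

Emit:
creep_tool(increments=[{"finger_gap":0.3}, {"finger_gap":0.25}, {"finger_gap":0.2}, {"finger_gap":0.2}, {"finger_gap":0.19}])

```text
t: 11.52
eef_pos: [435.9, -352.3, 78.4]
tcp_rot: [-3.141, 0.0, 2.972]
ft_force: [0.1, -0.3, 0.5]
opening: 0.22
grip_force: 0.0
```

Emit:
creep_tool(increments=[{"finger_gap":0.18}, {"finger_gap":0.17}, {"finger_gap":0.16}, {"finger_gap":0.15}, {"finger_gap":0.14}])

```text
t: 11.93
eef_pos: [435.9, -352.4, 78.1]
tcp_rot: [-3.141, 0.0, 2.972]
ft_force: [0.8, -0.4, 0.1]
opening: 0.147
grip_force: 22.6
```

Emit:
creep_tool(increments=[{"finger_gap":0.12}, {"finger_gap":0.08}, {"finger_gap":0}, {"finger_gap":0}, {"finger_gap":0}])

```text
t: 12.35
eef_pos: [435.9, -352.4, 78.1]
tcp_rot: [-3.142, 0.0, 2.972]
ft_force: [0.5, -1.5, -0.2]
opening: 0.145
grip_force: 30.0
```

```bash
python3 -c "
from h import *
s=state(); print(s['ft_force'],s['moment'])"
```

```text
[ 0.49775529 -1.50385484 -0.16997131] [-0.20027218 -0.09150086  0.00356547]
```

Careful with the scale: shifts go in shares of 750 mm and turns go in shares of 180 degrees. That gives: -1.5 mm / 750 = -0.002, -1 mm / 750 = -0.0013, 0.14 rad / 3.1416 = 0.0446.

Emit:
creep_tool(increments=[{"sz":-0.0007, "rz":0.0032, "finger_gap":0}, {"sz":-0.0013, "rz":0.0095, "finger_gap":0}, {"sz":-0.002, "rz":0.0191, "finger_gap":0}, {"sz":-0.002, "rz":0.0318, "finger_gap":0}, {"sz":-0.002, "rz":0.0446, "finger_gap":0}])

```text
t: 12.77
eef_pos: [435.6, -352.0, 79.4]
tcp_rot: [3.141, -0.001, 2.829]
ft_force: [0.4, -0.2, -3.8]
opening: 0.143
grip_force: 30.0
```

Emit:
creep_tool(increments=[{"rz":0.0127, "finger_gap":0}, {"rz":0.0255, "finger_gap":0}, {"rz":0.0382, "finger_gap":0}, {"rz":0.0509, "finger_gap":0}, {"rz":0.0637, "finger_gap":0}])

```text
t: 13.18
eef_pos: [435.6, -352.0, 79.4]
tcp_rot: [3.141, -0.001, 2.629]
ft_force: [0.1, -0.6, -2.4]
opening: 0.15
grip_force: 30.0
```

```bash
python3 -c "
from h import *
s=state(); print(s['moment'])"
```

```text
[ 0.01200888 -0.02974559 -0.01878194]
```

Scaled: 0.2 rad / 3.1416 = 0.0637.

Emit:
creep_tool(increments=[{"rz":0.0127, "finger_gap":0}, {"rz":0.0255, "finger_gap":0}, {"rz":0.0382, "finger_gap":0}, {"rz":0.0509, "finger_gap":0}, {"rz":0.0637, "finger_gap":0}])

```text
t: 13.6
eef_pos: [435.6, -352.0, 79.4]
tcp_rot: [3.141, -0.001, 2.429]
ft_force: [-0.3, 0.3, -2.6]
opening: 0.145
grip_force: 30.0
```

Emit:
creep_tool(increments=[{"rz":0.0127, "finger_gap":0}, {"rz":0.0255, "finger_gap":0}, {"rz":0.0382, "finger_gap":0}, {"rz":0.0509, "finger_gap":0}, {"rz":0.0637, "finger_gap":0}])

```text
t: 14.02
eef_pos: [435.6, -352.0, 79.4]
tcp_rot: [3.142, -0.001, 2.229]
ft_force: [0.1, -0.0, -3.6]
opening: 0.145
grip_force: 30.0
```

Emit:
creep_tool(increments=[{"rz":0.0127, "finger_gap":0}, {"rz":0.0255, "finger_gap":0}, {"rz":0.0382, "finger_gap":0}, {"rz":0.0509, "finger_gap":0}, {"rz":0.0637, "finger_gap":0}])

```text
t: 14.43
eef_pos: [435.6, -352.0, 79.4]
tcp_rot: [-3.141, -0.001, 2.029]
ft_force: [-0.3, -0.1, -3.4]
opening: 0.142
grip_force: 30.0
```

Emit:
creep_tool(increments=[{"rz":0.0127, "finger_gap":0}, {"rz":0.0255, "finger_gap":0}, {"rz":0.0382, "finger_gap":0}, {"rz":0.0509, "finger_gap":0}, {"rz":0.0637, "finger_gap":0}])

```text
t: 14.85
eef_pos: [435.6, -352.0, 79.4]
tcp_rot: [-3.141, -0.001, 1.829]
ft_force: [0.3, 0.6, -3.7]
opening: 0.142
grip_force: 30.0
```

Emit:
creep_tool(increments=[{"rz":0.0127, "finger_gap":0}, {"rz":0.0255, "finger_gap":0}, {"rz":0.0382, "finger_gap":0}, {"rz":0.0509, "finger_gap":0}, {"rz":0.0637, "finger_gap":0}])

```text
t: 15.27
eef_pos: [435.6, -352.0, 79.4]
tcp_rot: [-3.141, -0.001, 1.629]
ft_force: [-0.3, 0.8, -3.3]
opening: 0.141
grip_force: 30.0
```

Emit:
creep_tool(increments=[{"rz":0.0095, "finger_gap":0}, {"rz":0.0159, "finger_gap":0}, {"rz":0.0207, "finger_gap":0}, {"rz":0.0223, "finger_gap":0}, {"rz":0.0223, "finger_gap":0}])

```text
t: 15.68
eef_pos: [435.8, -352.2, 79.6]
tcp_rot: [-3.141, -0.0, 1.562]
ft_force: [0.1, -0.6, -3.0]
opening: 0.144
grip_force: 30.0
```

```bash
python3 -c "
from h import *
s=state(); print(s['moment'],s['joints'].round(2)); snap('wrist','w6'); snap('scene','s6')
a=cv2.imread('pics/w6.png')[60:320,150:490]; b=cv2.imread('pics/s6.png')[120:270,250:475]
c=np.zeros((306,800,3),np.uint8); c[:,:400]=cv2.resize(a,(400,306)); c[:267,400:]=cv2.resize(b,(400,267)); cv2.imwrite('pics/m6.png',c)"
```

```text
[-0.08657189  0.0315046  -0.01537962] [-0.8   0.53  1.83  0.    0.78 -0.79]
```

View pics/m6.png

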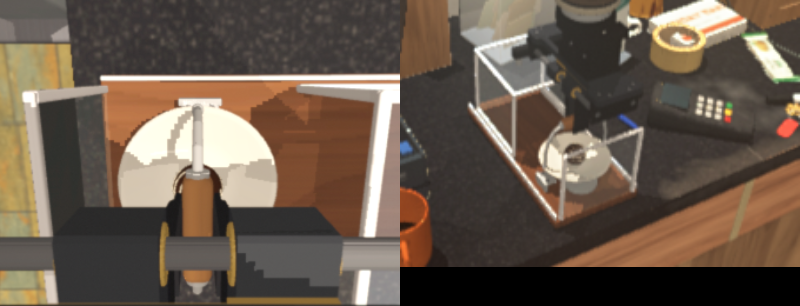

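The dish is turned with the arch across the case, and the truffle is under the bar near the middle. The hood is open. I'll lift gently.

Scaled: -8 mm / 750 = -0.0107, -1.5 mm / 750 = -0.002.

Emit:
creep_tool(increments=[{"sz":-0.0007, "finger_gap":0}, {"sz":-0.002, "finger_gap":0}, {"sz":-0.004, "finger_gap":0}, {"sz":-0.0067, "finger_gap":0}, {"sz":-0.0107, "finger_gap":0}])

```text
t: 16.2
eef_pos: [435.8, -352.2, 87.8]
tcp_rot: [-3.141, -0.0, 1.562]
ft_force: [0.7, 0.6, -3.4]
opening: 0.143
grip_force: 30.0
```

Emit:
creep_tool(increments=[{"sz":-0.004, "finger_gap":0}, {"sz":-0.0093, "finger_gap":0}, {"sz":-0.0147, "finger_gap":0}, {"sz":-0.02, "finger_gap":0}, {"sz":-0.0253, "finger_gap":0}])

```text
t: 16.62
eef_pos: [435.9, -352.3, 107.2]
tcp_rot: [3.141, 0.0, 1.562]
ft_force: [-0.4, -0.0, -3.6]
opening: 0.144
grip_force: 30.0
```

Emit:
creep_tool(increments=[{"sz":-0.0067, "finger_gap":0}, {"sz":-0.0133, "finger_gap":0}, {"sz":-0.02, "finger_gap":0}, {"sz":-0.0267, "finger_gap":0}, {"sz":-0.0333, "finger_gap":0}])

```text
t: 17.03
eef_pos: [435.8, -352.3, 132.2]
tcp_rot: [3.141, -0.0, 1.562]
ft_force: [-0.2, 0.9, -2.6]
opening: 0.148
grip_force: 30.0
```

Emit:
creep_tool(increments=[{"sz":-0.0067, "finger_gap":0}, {"sz":-0.0133, "finger_gap":0}, {"sz":-0.02, "finger_gap":0}, {"sz":-0.0267, "finger_gap":0}, {"sz":-0.0333, "finger_gap":0}])

```text
t: 17.45
eef_pos: [435.8, -352.3, 157.1]
tcp_rot: [3.142, -0.0, 1.562]
ft_force: [0.4, -0.1, -3.4]
opening: 0.146
grip_force: 30.0
```

Emit:
creep_tool(increments=[{"sz":-0.0067, "finger_gap":0}, {"sz":-0.0133, "finger_gap":0}, {"sz":-0.02, "finger_gap":0}, {"sz":-0.0267, "finger_gap":0}, {"sz":-0.0333, "finger_gap":0}])

```text
t: 17.87
eef_pos: [435.8, -352.3, 182.1]
tcp_rot: [3.142, -0.0, 1.562]
ft_force: [-0.4, -0.3, -3.2]
opening: 0.144
grip_force: 30.0
```

Emit:
creep_tool(increments=[{"sz":-0.0067, "finger_gap":0}, {"sz":-0.0133, "finger_gap":0}, {"sz":-0.02, "finger_gap":0}, {"sz":-0.0253, "finger_gap":0}, {"sz":-0.0293, "finger_gap":0}])

```text
t: 18.28
eef_pos: [435.9, -352.4, 204.2]
tcp_rot: [3.141, 0.0, 1.562]
ft_force: [0.1, -0.1, -3.3]
opening: 0.151
grip_force: 30.0
```

Emit:
creep_tool(increments=[{"sz":-0.0033, "finger_gap":0}, {"sz":-0.0053, "finger_gap":0}, {"sz":-0.0067, "finger_gap":0}, {"sz":-0.0073, "finger_gap":0}, {"sz":-0.0073, "finger_gap":0}])

```text
t: 18.7
eef_pos: [435.8, -352.3, 209.1]
tcp_rot: [-3.142, -0.0, 1.562]
ft_force: [0.2, 0.4, -4.0]
opening: 0.144
grip_force: 30.0
```

Emit:
creep_tool(increments=[{"finger_gap":0}, {"finger_gap":0}, {"finger_gap":0}, {"finger_gap":0}, {"finger_gap":0}])

```text
t: 19.12
eef_pos: [435.8, -352.3, 209.1]
tcp_rot: [-3.142, -0.0, 1.562]
ft_force: [-1.2, 0.4, -2.8]
opening: 0.147
grip_force: 30.0
```

```bash
python3 -c "
from h import *
s=state(); print(s['t']); snap('wrist','w7'); snap('scene','s7')
a=cv2.imread('pics/w7.png')[60:320,150:490]; b=cv2.imread('pics/s7.png')[80:270,250:475]
c=np.zeros((340,800,3),np.uint8); c[:306,:400]=cv2.resize(a,(400,306)); c[:338,400:]=cv2.resize(b,(400,338)); cv2.imwrite('pics/m7.png',c)"
```

```text
19.1167
```

View pics/m7.png

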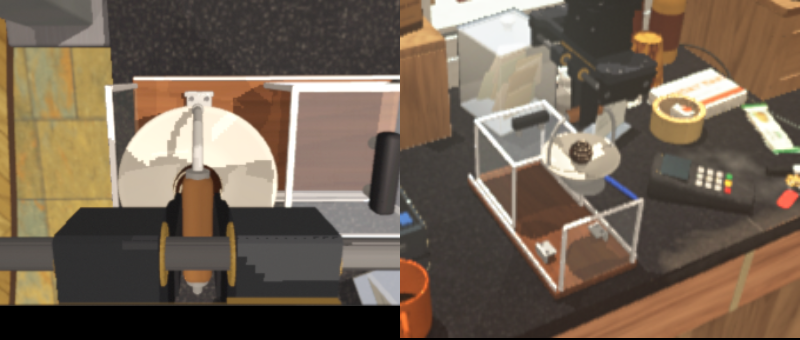

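The dish is lifted 131 mm, level and still turned. The truffle is in its middle at (581,152), the hood is open and both claws are clear below.

```bash
python3 -c "
from h import *
print(job_done())"
```

```text
the job is handed in; nothing more can be done
None
```

I handed the job in at about 19 s: the hood is open at its stop, and the turned dish is held still about 13 cm above its seat with the truffle in the middle; no verdict was returned.

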